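Sort chip test sockets by their hinges

ROBOT

A 6-joint arm with a two-finger parallel gripper is mounted at the origin on the work surface. World frame = base frame: x ahead of the robot, y to its left, z up, the work surface at z = 0. Lengths are in m, angles in rad, forces in N, time in s.
With the tool pointing down it reaches from about 0.35 to 0.775 m from the base axis. Payload 5.5 kg.
Tool frame: the origin (TCP) lies at the very end of the fingers, on their centre line; the grasp point (between the pads) lies env.pinch_z behind it (env.pinch_z is the distance from the TCP to the grasp point, in m); z points along the fingers, y is the line along which they close (so a half turn about z gives the same grasp; the last joint's range is limited). The gripper opens to 85 mm and grips with 20 to 120 N. Pads are 22 mm wide; open, the fingers measure 114 mm over their backs; the gripper's body (76 mm by 85 mm) begins 54 mm behind the grasp point. The pads swing forward as they close: fully open they stand 13 mm farther back than shut.
Start: joints at [-1.247, 0.313, 0.046, 1.304, 0, 1.431], TCP at [0.257, -0.514, 0.231] pointing down, gripper open.
Joint ranges: [-2.76, 2.76], [-0.86, 1.69], [-1.03, 1.26], [-2.2, 2.34], [-1.47, 1.5], [-3.14, 3.14]. Speed limits (rad/s): [2.57, 2.57, 3.14, 3.14, 3.14, 3.14].

INTERFACE

Orientations are given as a unit quaternion [w, x, y, z].
In Python, from workcell import env, eyes gives the robot as it stands.
- The arm moves only by the shell command python3 -m jog 'ROWS' [FORCE]. ROWS is JSON, one flat list of numbers, 7 for each row, row after row: the shift along the world's x, y, z as a fraction of full scale, then the turn, a rotation vector about the world's x, y, z as a fraction of full scale, then the opening, from -1 (shut) to 1 (fully open), so that 0 is half open. A call has 1 to 12 rows; each row is the pose to reach, as a shift and turn from the pose commanded when the call began, turning the shorter way round; what a row does not reach only later rows make up. Full scale, the value 1, is 20 cm for a shift and pi rad for a turn. A row lasts 1/12 s, in which the tool goes at most 41.7 mm and 7.16 degrees, less where a joint would pass 70% of its speed; a pose out of reach is approached as far as the arm can. A call with a number of a shift or a turn outside -1 to 1 is refused whole. A call with a gripper value outside its range is refused whole. The fingers move at their own pace and stop on an object; FORCE is the grip in N (left out, the last holds). Time passes only in rows, so rows that repeat a pose let the fingers close. It gives the time, the measured TCP pose, the force, the opening and the grip force at its end, in the units of the state.
- env.get_state(): the state, without advancing time (a new reading comes with each control period).
- eyes.read_camera(name): name is "scene" or "side" or "wrist"; returns (picture, depth): 480x640x3 uint8, red, green, blue; 480x640 float32, m along the optical axis (not along the pixel's ray), 0 where there is no reading.
- eyes.calibration(name): a dict with "fx", "fy", "cx", "cy" (pixels), "R" (3x3) and "t" (3): a world point X has camera coordinates R X + t; the wrist camera has in their place "tool_from_camera" (4x4, takes a point from camera to tool coordinates, whose origin is the TCP and whose axes are the flange's). Camera axes: x right, y down, z forward; pixel columns grow to the right and rows downward; lengths in m; the calibration is good to about 2 mm. A picture is of the moment at which its call begins: read the wrist's pose just before it. calibration takes no time and is no camera call.
- env.hand_in(): hands the job in; it is judged then, once.
The state is a dict: "clock": time; "joint_pos": joint angles; "qvel": joint speeds; "tau": joint torques, N m; "tcp_pos": TCP position; "orientation": TCP orientation; "wrist_force": force on the tool from outside, world axes, zero at the start; "ft_torque": the same for the moment, N m; "finger_gap": finger opening in m; "grip_force": force on a finger pad.
Only numpy, scipy, OpenCV 4.12 (cv2) and the standard library are available. Lean on these libraries where they do the work, as an engineer would, in place of code of your own. Each camera call takes 0.05 s, during which the arm holds its last target. There are 200 camera calls.

TASK

Before moving either socket, press down on the raised lid of each chip test socket where it stands, the one on the robot's left first and then the one on its right: a free lid swings fully shut, a seized one stays up and must not be forced. Then set the socket with the free hinge, lid shut, upright on the floor of the yellow stock tray and the seized one upright on the floor of the red repair tray, and let go of both.

Things in the scene. Friction and masses are not known exactly. Their poses are not given: they have to be found in the camera images.
- socket_1: Test socket 1 of two that look alike: loose black block 50 (x) x 44 (y) x 22 mm high, hinged aluminium lid on top, about 140 g, turned up to 30 degrees. Origin: centre of underside, z up. Hinge along y near the +x edge, lid's free end at -x. Grip the block across its 44 mm (along y); the 34 mm wide lid clears the fingers. One socket is seized; neither looks nor number tell which.
- lid_1 (a joint): Lid angle of socket 1, rad: 0 = shut flat on the block, larger = more open; starts 0.45 to 0.7. Hinge axis 22 mm to +x of the socket's centre, 25.5 mm above its underside; lid 4 mm thick, free end 46 mm from the axis. A free lid swings shut under less than 2 N and stays where left; a seized one does not give to 5 to 20 N.
- press_1 (a point): Place to press on lid 1: upper face, mid-width, on the orange patch, 34 mm from the hinge axis; rides with the lid. About 28 mm above the bench when shut, 42 to 50 mm when ajar. Press straight down from above, shut fingertips will do, with about 5 N; a free lid follows until flat on the block.
- socket_2: Test socket 2 of two that look alike: loose black block 50 (x) x 44 (y) x 22 mm high, hinged aluminium lid on top, about 140 g, turned up to 30 degrees. Origin: centre of underside, z up. Hinge along y near the +x edge, lid's free end at -x. Grip the block across its 44 mm (along y); the 34 mm wide lid clears the fingers. One socket is seized; neither looks nor number tell which.
- lid_2 (a joint): Lid angle of socket 2, rad: 0 = shut flat on the block, larger = more open; starts 0.45 to 0.7. Hinge axis 22 mm to +x of the socket's centre, 25.5 mm above its underside; lid 4 mm thick, free end 46 mm from the axis. A free lid swings shut under less than 2 N and stays where left; a seized one does not give to 5 to 20 N.
- press_2 (a point): Place to press on lid 2: upper face, mid-width, on the orange patch, 34 mm from the hinge axis; rides with the lid. About 28 mm above the bench when shut, 42 to 50 mm when ajar. Press straight down from above, shut fingertips will do, with about 5 N; a free lid follows until flat on the block.
- stock_tray: Stock tray: open yellow plastic tray, fixed to the bench, 170 (x) x 150 (y) mm, 30 mm high, walls and floor 4 mm thick. Origin: centre of its underside, z up. The left and right trays change places from run to run, and it is turned up to 17 degrees.
- repair_tray: Repair tray: open red plastic tray, fixed to the bench, 170 (x) x 150 (y) mm, 30 mm high, walls and floor 4 mm thick. Origin: centre of its underside, z up. The left and right trays change places from run to run, and it is turned up to 17 degrees.

How it is judged:
By the outcome, as a careful person would: the job done as asked, in the order asked, and still so for the second after the job is handed in, with the robot touching nothing.
It also fails if it takes over 67 s, if anything falls off the work surface, if the arm or the gripper's body presses on something with over 40 N, if the wrist force passes 120 N, or if a joint passes its speed limit or range.

## Working session

There is one attempt and no reset: what is moved stays moved. The work goes in short steps, Python scripts to look and compute and a shell command to move; the robot and the scene stay as the last step left them, time stands still between calls to the robot, and variables do not carry over. Pictures are saved under pics/ and viewed, at most 10 in all, crops included, and the job is handed in when it is done.

```bash
ls; mkdir -p pics; cat > h.py <<'E'
import numpy as np, cv2
from workcell import env, eyes
from scipy.spatial.transform import Rotation as Rt
def cloud(name):
    s=env.get_state(); im,d=eyes.read_camera(name); c=eyes.calibration(name)
    v,u=np.mgrid[0:480,0:640]
    P=np.stack([(u-c['cx'])/c['fx']*d,(v-c['cy'])/c['fy']*d,d],-1)
    if name=='wrist':
        T=np.array(c['tool_from_camera']); q=s['orientation']
        R=Rt.from_quat([q[1],q[2],q[3],q[0]]).as_matrix()
        W=(P@T[:3,:3].T+T[:3,3])@R.T+np.array(s['tcp_pos'])
    else: W=(P-np.array(c['t']))@np.array(c['R'])
    W[d==0]=np.nan
    return im,W
def save(im,n): cv2.imwrite('pics/'+n,im[...,::-1])
E
python3 - <<'E'
from h import *
print(env.get_state(), env.pinch_z)
im,W=cloud('scene'); save(im,'scene.png'); np.savez('scene.npz',im=im,W=W)
E
```

```text
pics
{'clock': 0.0, 'joint_pos': array([-1.24662386e+00,  3.14017945e-01,  4.50002817e-02,  1.30359330e+00,
        3.60958987e-05,  1.43122598e+00]), 'qvel': array([-0.00211301, -0.00143445,  0.00108309, -0.00017627, -0.00127058,
       -0.00125042]), 'tau': array([ 7.53880540e-04, -4.80622816e+01,  2.98535013e+01,  1.93794578e-02,
        2.16663159e-05, -6.22921107e-06]), 'tcp_pos': array([ 0.2570536 , -0.51378797,  0.23040759]), 'orientation': array([-9.05119726e-04,  9.73237655e-01,  2.29799137e-01, -6.56564749e-05]), 'wrist_force': array([-0.83755337, -0.00662147,  0.52323496]), 'ft_torque': array([-0.02386629,  0.01988953,  0.00388719]), 'grip_force': 0.0, 'finger_gap': 0.08552923463406145} 0.0187
```

View pics/scene.png

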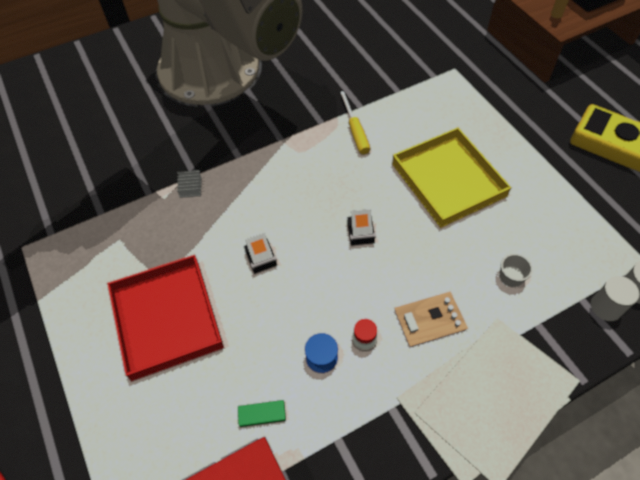

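The scene shows the sockets at about pixels (260,250) and (361,226), the yellow tray at (450,175) and the red tray at (165,315). Next I turn these into positions.

```bash
python3 - <<'E'
from h import *
f=np.load('scene.npz'); im,W=f['im'],f['W']
hsv=cv2.cvtColor(im,cv2.COLOR_RGB2HSV); H,S,V=[hsv[...,i].astype(int) for i in range(3)]
v,u=np.mgrid[0:480,0:640]
def rect(m,n):
    p=W[m]; p=p[~np.isnan(p[:,0])]
    r=cv2.minAreaRect(p[:,:2].astype(np.float32)*1000); print(n,len(p),'med',np.median(p,0).round(4),'rect',np.round(r[0]),np.round(r[1]),round(r[2],1),'z',np.percentile(p[:,2],[5,50,95]).round(4))
fin=~np.isnan(W[...,0])
rect((H>22)&(H<35)&(S>150)&(u>380)&(u<520)&(v>120)&(v<230)&fin&(W[...,2]>.02),'yellow rim')
rect(((H<5)|(H>174))&(S>150)&(u>95)&(u<235)&(v>245)&(v<385)&fin&(W[...,2]>.02),'red rim')
for n,(a,b) in dict(A=(260,250),B=(361,226)).items():
    box=(abs(u-a)<30)&(abs(v-b)<30)
    o=box&(H>5)&(H<20)&(S>170)&(V>150)
    rect(o,n+' orange'); rect(box&fin&(W[...,2]>.012)&(W[...,2]<.08),n+' all')
    p=W[box&fin&(W[...,2]>.027)&(W[...,2]<.08)]
    c=p.mean(0); nrm=np.linalg.svd(p-c)[2][2]; nrm*=np.sign(nrm[2]); print('n',nrm.round(3),'tilt',np.arccos(nrm[2]).round(2),'dir',np.degrees(np.arctan2(nrm[1],nrm[0])).round(1))
E
```

```text
yellow rim 1109 med [0.5372 0.2649 0.0267] rect [519. 276.] [151. 170.] 89.0 z [0.0207 0.0267 0.0311]
red rim 1322 med [ 0.5493 -0.2897  0.0283] rect [ 529. -290.] [148. 172.] 82.3 z [0.0209 0.0283 0.0319]
A orange 116 med [ 0.5028 -0.1065  0.0443] rect [ 503. -107.] [18. 17.] 81.7 z [0.0396 0.0443 0.0489]
A all 827 med [ 0.5089 -0.1094  0.0342] rect [ 502. -107.] [44. 52.] 84.4 z [0.0167 0.0342 0.0524]
n [ 0.587 -0.068  0.807] tilt 0.63 dir -6.6
B orange 106 med [0.5428 0.0713 0.0453] rect [542.  70.] [17. 15.] 62.3 z [0.0397 0.0453 0.0511]
B all 776 med [0.5474 0.0659 0.0347] rect [542.  70.] [44. 52.] 67.6 z [0.017  0.0347 0.0545]
n [ 0.595 -0.233  0.77 ] tilt 0.69 dir -21.4
```

```bash
python3 -m jog '[0.5,1,0,0,0,0.34,-1, 0.5,1,0,0,0,0.34,-1, 0.5,1,0,0,0,0.34,-1, 0.5,1,0,0,0,0.34,-1, 0.5,1,0,0,0,0.34,-1, 0.5,1,0,0,0,0.34,-1, 0.5,1,0,0,0,0.34,-1, 0.5,1,0,0,0,0.34,-1, 0.5,1,0,0,0,0.34,-1]' 30
python3 -m jog '[0.5,1,0,0,0,0.34,-1, 0.5,1,0,0,0,0.34,-1, 0.5,1,0,0,0,0.34,-1, 0.5,1,0,0,0,0.34,-1, 0.5,1,0,0,0,0.34,-1, 0.5,1,0,0,0,0.34,-1, 0.5,1,0,0,0,0.34,-1, 0.5,1,0,0,0,0.34,-1, 0.5,1,0,0,0,0.34,-1]'
python3 -m jog '[0.4,0.92,-0.2,0,0,0.05,-1, 0.4,0.92,-0.2,0,0,0.05,-1, 0.4,0.92,-0.2,0,0,0.05,-1, 0.4,0.92,-0.2,0,0,0.05,-1, 0.4,0.92,-0.2,0,0,0.05,-1, 0.4,0.92,-0.2,0,0,0.05,-1, 0.4,0.92,-0.2,0,0,0.05,-1]'
python3 - <<'E'
from h import *
im,W=cloud('wrist'); save(im,'w1.png'); np.savez('w1.npz',im=im,W=W); print(env.get_state()['joint_pos'])
E
```

```text
clock: 0.8
tcp_pos: [0.3574, -0.3133, 0.2309]
orientation: [-0.0, 0.718, 0.696, 0.0]
wrist_force: [-0.7, -0.1, -0.4]
finger_gap: 0.0002
grip_force: 0.0
clock: 1.55
tcp_pos: [0.4571, -0.1133, 0.2307]
orientation: [-0.001, 0.264, 0.965, 0.0]
wrist_force: [0.4, -0.0, 0.2]
finger_gap: -0.0004
grip_force: 0.0
clock: 2.13
tcp_pos: [0.5367, 0.0717, 0.1899]
orientation: [-0.001, 0.189, 0.982, -0.0]
wrist_force: [0.2, -0.1, 0.6]
finger_gap: 0.0001
grip_force: 0.0
[-1.77350633e-02  2.65093926e-01 -1.20411055e-01  1.18738760e+00
 -3.37685076e-04  3.64734086e-01]
```

View pics/w1.png

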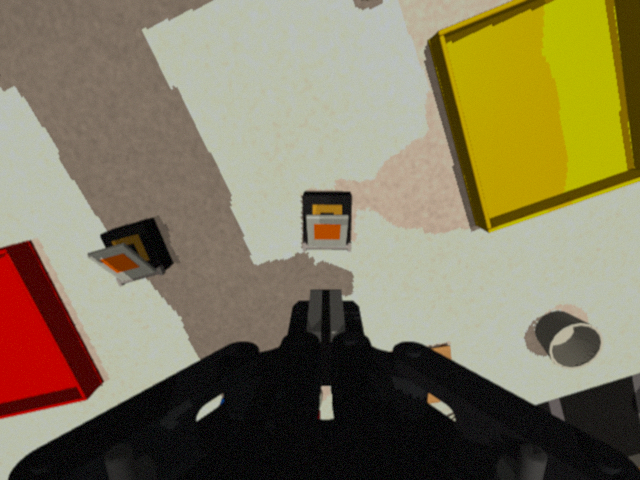

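The wrist view shows the left socket at (327,222), square to the tool, with its patch at (327,231). The other socket is at (137,252). Now I refine both from this depth image.

```bash
cat >> h.py <<'E'
def sock(im,W,c,r=.045):
    fin=~np.isnan(W[...,0]); near=fin&(np.hypot(W[...,0]-c[0],W[...,1]-c[1])<r)&(W[...,2]<.08)
    p=W[near&(W[...,2]>.012)]
    q=cv2.minAreaRect(p[:,:2].astype(np.float32)*1000)
    hsv=cv2.cvtColor(im,cv2.COLOR_RGB2HSV).astype(int); o=near&(hsv[...,0]>4)&(hsv[...,0]<15)&(hsv[...,1]>170)&(hsv[...,2]>150)
    print('rect',np.round(q[0],1),np.round(q[1],1),round(q[2],1),'patch',o.sum(),np.median(W[o],0).round(4) if o.any() else '','ztop',np.percentile(p[:,2],98).round(4),'bench',np.nanmedian(W[near&(W[...,2]<.008)][:,2]).round(4))
E
python3 - <<'E'
from h import *
f=np.load('w1.npz'); im,W=f['im'],f['W']
sock(im,W,(.542,.07)); sock(im,W,(.502,-.107))
E
```

```text
rect [540.6  72.3] [43.6 51.1] 67.9 patch 358 [0.5429 0.0712 0.0452] ztop 0.0559 bench 0.0006
rect [ 501.9 -105.6] [45.6 51.3] 84.0 patch 52 [ 0.502  -0.1155  0.0431] ztop 0.0534 bench 0.0004
```

```bash
python3 -m jog '[0.035,-0.01,-0.64,0,0,0,-1, 0.035,-0.01,-0.64,0,0,0,-1, 0.035,-0.01,-0.64,0,0,0,-1, 0.035,-0.01,-0.64,0,0,0,-1, 0.035,-0.01,-0.64,0,0,0,-1, 0.035,-0.01,-0.64,0,0,0,-1]'
python3 -m jog '[0,0,-0.02,0,0,0,-1, 0,0,-0.04,0,0,0,-1, 0,0,-0.04,0,0,0,-1]' | grep -E 'pos|force'
```

```text
clock: 2.68
tcp_pos: [0.5448, 0.0668, 0.065]
orientation: [0.001, 0.192, 0.981, 0.0]
wrist_force: [-0.4, -0.1, 1.6]
finger_gap: -0.0003
grip_force: 0.0
tcp_pos: [0.5452, 0.0676, 0.0566]
wrist_force: [-0.3, -0.1, -0.9]
grip_force: 0.0
```

```bash
python3 -m jog '[0,0.01,-0.015,0,0,0,-1, 0,0.01,-0.015,0,0,0,-1, 0,0.01,-0.015,0,0,0,-1]' | grep -E 'pos|wrist'
python3 -m jog '[0,0,-0.015,0,0,0,-1, 0,0,-0.015,0,0,0,-1]' | grep -E 'pos|wrist'
```

```text
tcp_pos: [0.5442, 0.0699, 0.0525]
wrist_force: [-0.0, 0.2, 0.1]
tcp_pos: [0.544, 0.0698, 0.0489]
wrist_force: [0.2, -0.6, 0.9]
```

```bash
python3 -m jog '[0,0,-0.01,0,0,0,-1, 0,0,-0.01,0,0,0,-1]' | grep -E 'pos|wrist'
```

```text
tcp_pos: [0.5441, 0.0697, 0.047]
wrist_force: [-0.1, -0.0, -0.1]
```

```bash
python3 -m jog '[0,0,-0.01,0,0,0,-1, 0,0,-0.01,0,0,0,-1]' | grep -E 'pos|wrist'
```

```text
tcp_pos: [0.5441, 0.0697, 0.045]
wrist_force: [0.3, 0.1, -0.6]
```

```bash
python3 -m jog '[0,0,-0.01,0,0,0,-1, 0,0,-0.01,0,0,0,-1]' | grep -E 'pos|wrist'
```

```text
tcp_pos: [0.5441, 0.0697, 0.043]
wrist_force: [-0.5, 0.2, -0.6]
```

```bash
python3 -m jog '[0,0,-0.01,0,0,0,-1, 0,0,-0.01,0,0,0,-1]' | grep -E 'pos|wrist'
```

```text
tcp_pos: [0.5441, 0.0697, 0.041]
wrist_force: [0.4, 0.5, 0.7]
```

```bash
python3 -m jog '[0,0,-0.015,0,0,0,-1, 0,0,-0.015,0,0,0,-1]' | grep -E 'pos|wrist'
python3 - <<'E'
from h import *
im,W=cloud('wrist'); save(im[100:400,170:490],'w2.png'); sock(im,W,(.541,.071))
E
```

```text
tcp_pos: [0.544, 0.0697, 0.0378]
wrist_force: [0.9, -0.1, -0.3]
rect [540.8  71.9] [44.1 52.4] 67.8 patch 785 [0.533  0.0753 0.0404] ztop 0.077 bench 0.0005
```

View pics/w2.png

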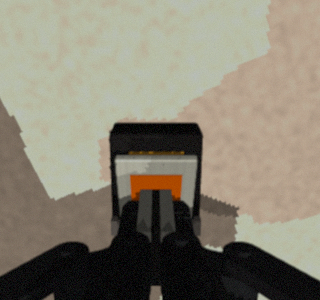

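The crop shows the fingertips on the orange patch (155,185) and the lid already lower, with no notable force, so this lid looks free. I keep pressing until it is flat.

```bash
python3 -m jog '[0,0,-0.01,0,0,0,-1, 0,0,-0.02,0,0,0,-1, 0,0,-0.02,0,0,0,-1]' | grep -E 'pos|wrist'
```

```text
tcp_pos: [0.544, 0.0697, 0.0339]
wrist_force: [-0.1, 0.2, -0.9]
```

```bash
python3 -m jog '[0,0,-0.01,0,0,0,-1, 0,0,-0.01,0,0,0,-1]' | grep -E 'pos|wrist'
```

```text
tcp_pos: [0.5441, 0.0697, 0.032]
wrist_force: [-0.4, 0.4, -0.8]
```

```bash
python3 -m jog '[0,0,-0.01,0,0,0,-1, 0,0,-0.01,0,0,0,-1]' | grep -E 'pos|wrist'
```

```text
tcp_pos: [0.5441, 0.0697, 0.03]
wrist_force: [-0.2, -0.3, -0.2]
```

```bash
python3 -m jog '[0,0,-0.007,0,0,0,-1, 0,0,-0.007,0,0,0,-1]' | grep -E 'pos|wrist'
```

```text
tcp_pos: [0.5441, 0.0697, 0.0287]
wrist_force: [-1.1, -0.1, 0.4]
```

```bash
python3 -m jog '[0,0,-0.005,0,0,0,-1, 0,0,-0.005,0,0,0,-1]' | grep -E 'pos|wrist'
```

```text
tcp_pos: [0.5442, 0.0697, 0.0278]
wrist_force: [0.6, 0.2, -0.4]
```

```bash
python3 - <<'E'
from h import *
im,W=cloud('wrist'); save(im[100:400,170:490],'w3.png'); sock(im,W,(.541,.071)); print(env.get_state()['wrist_force'])
E
```

```text
rect [540.1  72. ] [70.9 50.6] 68.1 patch 1324 [0.5318 0.0764 0.0283] ztop 0.0795 bench 0.0006
[ 0.08082142  0.06146944 -1.06872182]
```

```bash
python3 -m jog '[0,0,-0.005,0,0,0,-1, 0,0,-0.005,0,0,0,-1]' | grep -E 'pos|wrist'
```

```text
tcp_pos: [0.5443, 0.0697, 0.0275]
wrist_force: [-1.6, 0.2, 4.5]
```

```bash
python3 -m jog '[0,0,-0.005,0,0,0,-1, 0,0,-0.005,0,0,0,-1]' | grep -E 'pos|wrist'
```

```text
tcp_pos: [0.5443, 0.0697, 0.0274]
wrist_force: [-3.2, -0.4, 11.7]
```

The left lid is free: it is flat, and the force now rises with the finger at its end stop. I lift off and go above the right socket.

```bash
python3 -m jog '[0,0,0.2,0,0,0,-1, 0,0,0.4,0,0,0,-1, -0.1,-0.2,0.6,0,0,0.04,-1, -0.195,-0.885,0.6,0,0,0.088,-1, -0.195,-0.885,0.6,0,0,0.088,-1, -0.195,-0.885,0.6,0,0,0.088,-1, -0.195,-0.885,0.6,0,0,0.088,-1, -0.195,-0.885,0.6,0,0,0.088,-1, -0.195,-0.885,0.6,0,0,0.088,-1, -0.195,-0.885,0.6,0,0,0.088,-1]'
python3 - <<'E'
from h import *
im,W=cloud('wrist'); save(im,'w4.png'); sock(im,W,(.502,-.107)); sock(im,W,(.541,.071))
E
```

```text
clock: 6.37
tcp_pos: [0.505, -0.107, 0.1457]
orientation: [-0.0, 0.054, 0.999, 0.0]
wrist_force: [-0.6, 0.4, 0.1]
finger_gap: -0.0
grip_force: 0.0
rect [ 501.3 -106.2] [44.1 51. ] 83.9 patch 532 [ 0.5023 -0.1064  0.0442] ztop 0.0538 bench 0.0005
rect [540.4  71.7] [45.6 51.1] 68.0 patch 722 [0.5354 0.074  0.0282] ztop 0.0292 bench 0.0008
```

View pics/w4.png

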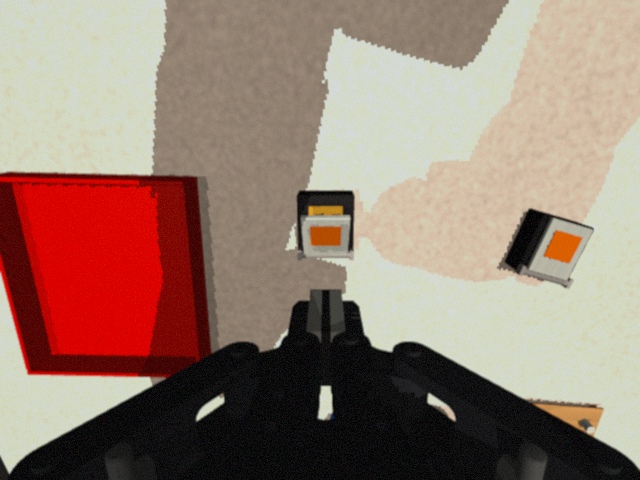

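The left lid is shut: its patch is at z = 28 mm at pixel (562,246). The right socket is under the tool, with its patch at (325,236) and z = 44 mm. I go down and press in 1 mm steps, stopping if force builds up.

```bash
python3 -m jog '[-0.008,0,-0.44,0,0,0,-1, -0.008,0,-0.44,0,0,0,-1, -0.008,0,-0.44,0,0,0,-1, -0.008,0,-0.44,0,0,0,-1, -0.008,0,-0.44,0,0,0,-1]' | grep -E 'pos|wrist'
ok(){ python3 -c "
from workcell import env
s=env.get_state(); f=s['wrist_force'][2]; print(s['tcp_pos'].round(4),round(float(f),1)); raise SystemExit(int(f>3.5))"; }
ok && python3 -m jog '[0,0,-0.01,0,0,0,-1, 0,0,-0.01,0,0,0,-1]' >/dev/null && ok && python3 -m jog '[0,0,-0.01,0,0,0,-1, 0,0,-0.01,0,0,0,-1]' >/dev/null && ok && python3 -m jog '[0,0,-0.005,0,0,0,-1, 0,0,-0.005,0,0,0,-1]' >/dev/null && ok && python3 -m jog '[0,0,-0.005,0,0,0,-1, 0,0,-0.005,0,0,0,-1]' >/dev/null && ok && python3 -m jog '[0,0,-0.005,0,0,0,-1, 0,0,-0.005,0,0,0,-1]' >/dev/null && ok && python3 -m jog '[0,0,-0.005,0,0,0,-1, 0,0,-0.005,0,0,0,-1]' >/dev/null && ok && python3 -m jog '[0,0,-0.005,0,0,0,-1, 0,0,-0.005,0,0,0,-1]' >/dev/null && ok && python3 -m jog '[0,0,-0.005,0,0,0,-1, 0,0,-0.005,0,0,0,-1]' >/dev/null && ok && python3 -m jog '[0,0,-0.005,0,0,0,-1, 0,0,-0.005,0,0,0,-1]' >/dev/null && ok && python3 -m jog '[0,0,-0.005,0,0,0,-1, 0,0,-0.005,0,0,0,-1]' >/dev/null && ok
```

```text
tcp_pos: [0.504, -0.1064, 0.0587]
wrist_force: [0.5, -1.8, 0.0]
[ 0.504  -0.1064  0.0587] 0.0
[ 0.5055 -0.1076  0.0579] 0.5
[ 0.5044 -0.1076  0.0549] -1.0
[ 0.5037 -0.1074  0.0532] 0.4
[ 0.5035 -0.1073  0.0518] 0.1
[ 0.5035 -0.1073  0.0507] 1.1
[ 0.5035 -0.1073  0.0497] -1.1
[ 0.5035 -0.1073  0.0488] 0.1
[ 0.5036 -0.1072  0.0477] 0.2
[ 0.5041 -0.1074  0.0472] 0.9
[ 0.5046 -0.1076  0.0467] 5.3
```

```bash
python3 -m jog '[0,0,-0.002,0,0,0,-1, 0,0,-0.002,0,0,0,-1, 0,0,-0.002,0,0,0,-1, 0,0,-0.002,0,0,0,-1]' | grep -E 'pos|wrist'; python3 - <<'E'
from h import *
im,W=cloud('wrist'); sock(im,W,(.5015,-.1065))
E
```

```text
tcp_pos: [0.5048, -0.1076, 0.0465]
wrist_force: [2.0, 0.6, 6.1]
rect [ 501.7 -106.4] [44.2 51.7] 83.9 patch 180 [ 0.4959 -0.0991  0.0491] ztop 0.0775 bench 0.0006
```

The lid holds against about 6 N without giving, so the right socket is seized. I lift off, open the fingers, and go down to grasp it.

```bash
python3 -m jog '[0,0,0.15,0,0,0,-1, -0.01,0,0.28,0,0,0,-1, -0.01,0,0.28,0,0,0,0.5, -0.01,0,0.28,0,0,0,0.5, -0.01,0,0.28,0,0,0,0.5, -0.01,0,0.28,0,0,0,0.5]' 
python3 - <<'E'
from h import *
im,W=cloud('wrist'); sock(im,W,(.5015,-.1065))
E
```

```text
clock: 9.38
tcp_pos: [0.5007, -0.107, 0.1003]
orientation: [-0.001, 0.054, 0.999, 0.0]
wrist_force: [-0.7, -0.2, -0.6]
finger_gap: 0.0483
grip_force: 0.0
rect [ 501.4 -106.2] [44.  51.6] 83.9 patch 688 [ 0.5017 -0.1068  0.0443] ztop 0.0539 bench 0.0006
```

```bash
python3 -m jog '[0,0,0,0,0,0,0.5, 0,0,0,0,0,0,0.5, 0,0,-0.1,0,0,0,0.5, 0,0,-0.2,0,0,0,0.5, 0,0,-0.3,0,0,0,0.5, 0,0,-0.4,0,0,0,0.5, 0,0,-0.47,0,0,0,0.5, 0,0,-0.47,0,0,0,0.5, 0,0,-0.47,0,0,0,0.5]' 
```

```text
clock: 10.18
tcp_pos: [0.5007, -0.1069, 0.0067]
orientation: [-0.001, 0.054, 0.999, 0.0]
wrist_force: [0.6, -0.3, 0.1]
finger_gap: 0.0642
grip_force: 0.0
```

```bash
python3 -m jog '[0,0,-0.015,0,0,0,0.5, 0,0,-0.015,0,0,0,-1, 0,0,-0.015,0,0,0,-1, 0,0,-0.015,0,0,0,-1, 0,0,-0.015,0,0,0,-1, 0,0,-0.015,0,0,0,-1, 0,0,-0.015,0,0,0,-1]' 40
```

```text
clock: 10.77
tcp_pos: [0.5025, -0.1076, 0.0056]
orientation: [0.001, 0.054, 0.999, -0.0]
wrist_force: [0.3, 0.5, 6.1]
finger_gap: 0.043
grip_force: 42.3
```

```bash
python3 -m jog '[0,0,0.1,0,0,0,-1, 0,0,0.2,0,0,0,-1, 0,0,0.35,0,0,0,-1, 0,0,0.5,0,0,0,-1, 0,0,0.5,0,0,0,-1]'
```

```text
clock: 11.18
tcp_pos: [0.5048, -0.1085, 0.1099]
orientation: [0.004, 0.054, 0.999, -0.001]
wrist_force: [0.7, -0.6, -1.2]
finger_gap: 0.043
grip_force: 41.6
```

```bash
python3 -m jog '[0.02,-0.1,0,0,0,0,-1, 0.04,-0.25,0,0,0,0,-1, 0.06,-0.4,0,0,0,0,-1, 0.08,-0.55,0,0,0,0,-1, 0.1,-0.7,0,0,0,-0.009,-1, 0.12,-0.82,0,0,0,-0.009,-1, 0.13,-0.9,0,0,0,-0.009,-1, 0.13,-0.915,0,0,0,-0.009,-1, 0.13,-0.915,0,0,0,-0.009,-1, 0.13,-0.915,0,0,0,-0.009,-1]'
python3 - <<'E'
from h import *
im,W=cloud('wrist'); save(im,'w5.png')
im,W=cloud('side'); np.savez('side.npz',im=im,W=W); save(im,'side.png')
E
```

```text
clock: 12.02
tcp_pos: [0.5269, -0.2893, 0.1037]
orientation: [-0.001, 0.068, 0.998, 0.001]
wrist_force: [0.4, 1.2, -1.4]
finger_gap: 0.0432
grip_force: 41.5
```

View pics/w5.png

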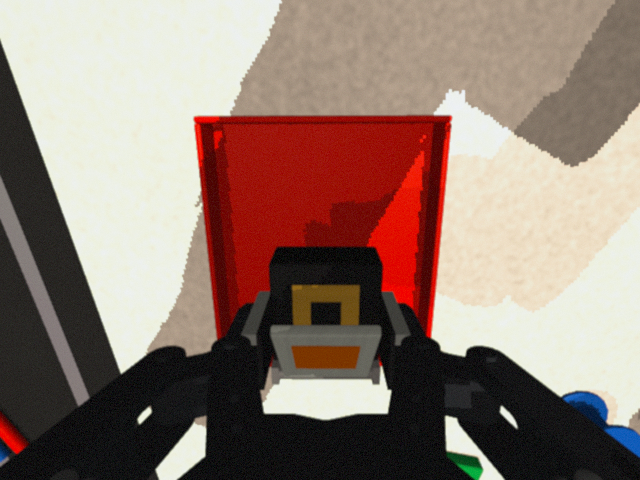

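The socket is held level, with its lid up, centred and aligned over the red tray (around (325,300)). I lower it.

```bash
python3 -m jog '[0,0,-0.12,0,0,0,-1, 0,0,-0.24,0,0,0,-1, 0,0,-0.34,0,0,0,-1, 0,0,-0.41,0,0,0,-1, 0,0,-0.44,0,0,0,-1, 0,0,-0.455,0,0,0,-1, 0,0,-0.455,0,0,0,-1, 0,0,-0.455,0,0,0,-1]'
```

```text
clock: 12.78
tcp_pos: [0.5283, -0.2903, 0.0145]
orientation: [0.001, 0.068, 0.998, -0.0]
wrist_force: [-0.0, 0.8, -1.4]
finger_gap: 0.0432
grip_force: 41.5
```

```bash
python3 -m jog '[0,0,-0.01,0,0,0,-1, 0,0,-0.01,0,0,0,-1]'
```

```text
clock: 12.95
tcp_pos: [0.5282, -0.2907, 0.0124]
orientation: [0.001, 0.068, 0.998, -0.0]
wrist_force: [-0.7, 0.4, -1.8]
finger_gap: 0.0432
grip_force: 41.5
```

```bash
python3 -m jog '[0,0,-0.009,0,0,0,-1, 0,0,-0.009,0,0,0,-1, 0,0,-0.009,0,0,0,-1]'
```

```text
clock: 13.2
tcp_pos: [0.5276, -0.2903, 0.0098]
orientation: [0.0, 0.068, 0.998, 0.0]
wrist_force: [-0.2, 0.2, -1.9]
finger_gap: 0.0433
grip_force: 41.5
```

```bash
python3 -m jog '[0,0,-0.006,0,0,0,-1, 0,0,-0.006,0,0,0,-1]'
```

```text
clock: 13.37
tcp_pos: [0.5277, -0.2904, 0.0096]
orientation: [0.0, 0.068, 0.998, -0.0]
wrist_force: [-2.2, 0.8, 5.6]
finger_gap: 0.0433
grip_force: 42.3
```

```bash
python3 -m jog '[0,0,0,0,0,0,0.45, 0,0,0,0,0,0,0.45, 0,0,0,0,0,0,0.45, 0,0,0.01,0,0,0,0.45, 0,0,0.1,0,0,0,0.45, 0,0,0.25,0,0,0,0.45, 0,0,0.4,0,0,0,0.45, 0,0,0.6,0,0,0,0.45, 0,0.1,0.6,0,0,0,0.45, 0,0.1,0.6,0,0,0,0.45]'
python3 - <<'E'
from h import *
im,W=cloud('wrist'); sock(im,W,(.528,-.290),.04)
E
python3 -m jog '[0.03,0.8,0,0,0,-0.04,0.45, 0.03,0.8,0,0,0,-0.04,0.45, 0.03,0.8,0,0,0,-0.04,0.45, 0.03,0.8,0,0,0,-0.04,0.45, 0.03,0.8,0,0,0,-0.04,0.45]' >/dev/null
python3 -m jog '[0.035,0.91,-0.15,0,0,-0.04,0.45, 0.035,0.91,-0.15,0,0,-0.04,0.45, 0.035,0.91,-0.15,0,0,-0.04,0.45, 0.035,0.91,-0.15,0,0,-0.04,0.45, 0.035,0.91,-0.15,0,0,-0.04,0.45, 0.035,0.91,-0.15,0,0,-0.04,0.45, 0.035,0.91,-0.15,0,0,-0.04,0.45]'
python3 - <<'E'
from h import *
im,W=cloud('wrist'); sock(im,W,(.5405,.0715)); save(im,'w6.png')
E
```

```text
clock: 14.2
tcp_pos: [0.5292, -0.2695, 0.1319]
orientation: [0.002, 0.067, 0.998, -0.001]
wrist_force: [-0.3, 0.2, -0.1]
finger_gap: 0.0619
grip_force: 0.0
rect [ 526.7 -289.8] [44.1 51.6] 82.3 patch 2 [ 0.5274 -0.2984  0.0469] ztop 0.0579 bench 0.004
clock: 15.25
tcp_pos: [0.54, 0.0721, 0.0973]
orientation: [-0.001, 0.191, 0.982, -0.001]
wrist_force: [-0.5, -0.3, 0.2]
finger_gap: 0.0615
grip_force: 0.0
rect [540.8  71.9] [44.1 51.8] 67.8 patch 1082 [0.5353 0.0743 0.0281] ztop 0.029 bench 0.0006
```

View pics/w6.png

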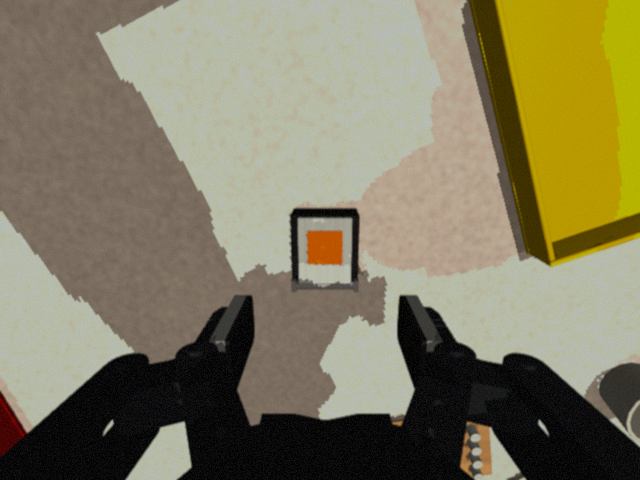

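The seized socket sits in the red tray with its top at 58 mm (54 + 4). The free socket is shut and centred between the fingers at (325,248). I grasp it.

```bash
python3 -m jog '[0,0,-0.15,0,0,0,0.45, 0,0,-0.3,0,0,0,0.45, 0,0,-0.4,0,0,0,0.45, 0,0,-0.455,0,0,0,0.45, 0,0,-0.455,0,0,0,0.45, 0,0,-0.455,0,0,0,0.45, 0,0,-0.455,0,0,0,-1, 0,0,-0.455,0,0,0,-1, 0,0,-0.455,0,0,0,-1, 0,0,-0.455,0,0,0,-1, 0,0,-0.455,0,0,0,-1]' 40
```

```text
clock: 16.22
tcp_pos: [0.5423, 0.0713, 0.0093]
orientation: [0.002, 0.193, 0.981, -0.0]
wrist_force: [0.3, -1.5, 6.6]
finger_gap: 0.0427
grip_force: 42.3
```

```bash
python3 -m jog '[0,0,0,0,0,0,-1, 0,0,0,0,0,0,-1]'; python3 -m jog '[0,0,0.1,0,0,0,-1, 0,0,0.25,0,0,0,-1, 0,0,0.4,0,0,0,-1, 0,0,0.5,0,0,0,-1, 0,0,0.5,0,0,0,-1]'
python3 -m jog '[-0.02,0.15,0,0,0,0.03,-1, -0.04,0.3,0,0,0,0.06,-1, -0.06,0.45,0,0,0,0.09,-1, -0.08,0.6,0,0,0,0.117,-1, -0.1,0.75,0,0,0,0.117,-1, -0.11,0.9,0,0,0,0.117,-1, -0.11,1,0,0,0,0.117,-1, -0.11,1,0,0,0,0.117,-1, -0.11,1,0,0,0,0.117,-1, -0.11,1,0,0,0,0.117,-1]'
python3 - <<'E'
from h import *
im,W=cloud('wrist'); save(im,'w7.png')
E
```

```text
clock: 16.38
tcp_pos: [0.5423, 0.0714, 0.0093]
orientation: [0.002, 0.193, 0.981, -0.0]
wrist_force: [0.3, -2.0, 6.6]
finger_gap: 0.0425
grip_force: 42.3
clock: 16.8
tcp_pos: [0.5438, 0.0719, 0.1126]
orientation: [0.004, 0.192, 0.981, 0.001]
wrist_force: [1.2, -0.4, -1.6]
finger_gap: 0.0428
grip_force: 41.5
clock: 17.63
tcp_pos: [0.5179, 0.2713, 0.1066]
orientation: [-0.001, 0.01, 1.0, -0.0]
wrist_force: [-0.1, 0.7, -1.0]
finger_gap: 0.0428
grip_force: 41.6
```

View pics/w7.png

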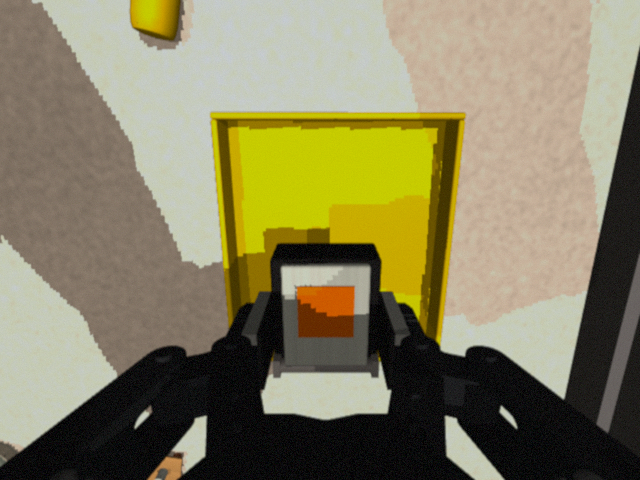

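The free socket is held level with its lid shut over the yellow tray, about 4 mm short of centre in y. I correct that and lower it.

```bash
python3 -m jog '[0,0.02,-0.12,0,0,0,-1, 0,0.02,-0.24,0,0,0,-1, 0,0.02,-0.34,0,0,0,-1, 0,0.02,-0.4,0,0,0,-1, 0,0.02,-0.44,0,0,0,-1, 0,0.02,-0.44,0,0,0,-1, 0,0.02,-0.44,0,0,0,-1]'
python3 -m jog '[0,0,-0.01,0,0,0,-1, 0,0,-0.01,0,0,0,-1]'
```

```text
clock: 18.27
tcp_pos: [0.5187, 0.2749, 0.0196]
orientation: [-0.0, 0.011, 1.0, -0.0]
wrist_force: [-0.4, 0.5, -1.9]
finger_gap: 0.0431
grip_force: 41.5
clock: 18.43
tcp_pos: [0.5195, 0.2758, 0.0185]
orientation: [0.001, 0.01, 1.0, 0.0]
wrist_force: [-0.0, -0.1, -1.6]
finger_gap: 0.0429
grip_force: 41.5
```

```bash
python3 -m jog '[0,0,-0.006,0,0,0,-1, 0,0,-0.006,0,0,0,-1]'
```

```text
clock: 18.6
tcp_pos: [0.519, 0.2758, 0.0169]
orientation: [0.001, 0.01, 1.0, 0.0]
wrist_force: [0.4, -0.2, -2.1]
finger_gap: 0.0431
grip_force: 41.5
```

```bash
python3 -m jog '[0,0,-0.013,0,0,0,-1, 0,0,-0.013,0,0,0,-1, 0,0,-0.013,0,0,0,-1]'
```

```text
clock: 18.85
tcp_pos: [0.5184, 0.2757, 0.0136]
orientation: [-0.0, 0.01, 1.0, -0.0]
wrist_force: [0.6, 0.2, -1.2]
finger_gap: 0.0432
grip_force: 41.5
```

```bash
python3 -m jog '[0,0,-0.006,0,0,0,-1, 0,0,-0.006,0,0,0,-1]'
```

```text
clock: 19.02
tcp_pos: [0.5186, 0.2758, 0.0134]
orientation: [0.0, 0.01, 1.0, 0.0]
wrist_force: [-2.0, -0.6, 4.2]
finger_gap: 0.0429
grip_force: 42.2
```

Seated. I release, lift and check.

```bash
python3 -m jog '[0,0,0,0,0,0,0.45, 0,0,0,0,0,0,0.45, 0,0,0,0,0,0,0.45, 0,0,0.01,0,0,0,0.45, 0,0,0.1,0,0,0,0.45, 0,0,0.25,0,0,0,0.45, 0,0,0.4,0,0,0,0.45, 0,0,0.7,0,0,0,0.45, 0,0,0.7,0,0,0,0.45, 0,0,0.7,0,0,0,0.45]'
python3 - <<'E'
from h import *
im,W=cloud('wrist'); sock(im,W,(.519,.276),.04)
im,W=cloud('scene'); sock(im,W,(.527,-.29),.04); save(im,'end.png')
E
```

```text
clock: 19.85
tcp_pos: [0.5219, 0.277, 0.1586]
orientation: [0.005, 0.01, 1.0, 0.002]
wrist_force: [0.8, -0.0, 0.8]
finger_gap: 0.0618
grip_force: 0.0
rect [517.1 276.2] [44.1 51.4] 88.9 patch 319 [0.5179 0.2759 0.0321] ztop 0.0331 bench 0.004
rect [ 526.8 -290.7] [44.6 52.8] 82.5 patch 139 [ 0.5273 -0.2903  0.048 ] ztop 0.0582 bench 0.0044
```

View pics/end.png

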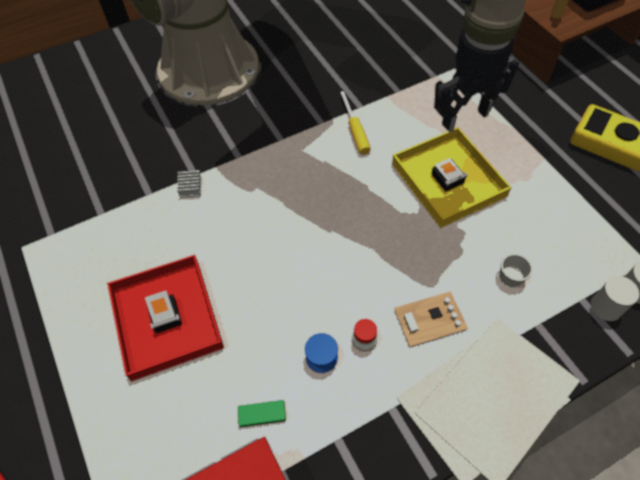

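Both sockets are upright in their trays: the shut one in yellow at (448,172), the ajar one in red at (162,310). The arm is clear of everything.

```bash
python3 -c "
from workcell import env
print(env.hand_in())"
```

```text
the job is handed in; nothing more can be done
None
```

The job is handed in at about 20 s: the left socket's lid was free and swung shut, and it is now in the yellow stock tray; the right socket's lid held against about 6 N, so it is seized and is now in the red repair tray, both upright and released.

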